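# Zero the bench scale with a fresh mixing cup on it

## Robot

A 7-joint arm with a two-finger parallel gripper is mounted at the origin on the work surface. World frame = base frame: x ahead of the robot, y to its left, z up, the work surface at z = 0. Lengths are in m, angles in rad, forces in N, time in s.
With the tool pointing down it reaches from about 0.35 to 0.775 m from the base axis. Payload 3.1 kg.
Tool frame: the origin (TCP) lies at the very end of the fingers, on their centre line; the grasp point (between the pads) lies 19 mm behind it; z points along the fingers, x is the direction in which the jaws open and shut, and the axes are right-handed (so a half turn about z gives the same grasp; the last joint's range is limited). The gripper opens to 85 mm and grips with 20 to 120 N. Pads are 22 mm wide; open, the fingers measure 114 mm over their backs; the gripper's body (76 mm by 85 mm) begins 54 mm behind the grasp point. The pads swing forward as they close: fully open they stand 13 mm farther back than shut.
Start: joints at [-1.211, 0.311, 0.014, 1.512, -0.004, 1.319, -0.027], TCP at [0.215, 0.506, 0.231] pointing down, gripper open.
Joint ranges: [-2.7, 2.7], [-0.3, 1.91], [-1.27, 1.3], [0.12, 2.57], [-1.44, 4.58], [0.2, 2.03], [-3.05, 3.05]. Speed limits (rad/s): [2.79, 2.79, 3.14, 3.14, 3.14, 3.14, 3.14].

## Interface

Orientations are given as a rotation vector (axis times angle).
In Python, from station import * gives the robot as it stands. The module is installed in compiled form; this text tells all that it offers.
- The arm moves only by the shell command python3 -m handwheel 'ROWS' [OPENING] [FORCE]. ROWS is JSON, a list of rows, each an object with "travel": the shift along the tool's x, y, z in m, a list of three; "twist": the turn about the tool's z in rad. A call has 1 to 12 rows; each row shifts and turns the commanded pose from where the row before left it, along the tool's axes as they then stand; what a row does not reach is not made up. A row lasts 1/12 s, in which the tool goes at most 41.7 mm and 7.16 degrees, less where a joint would pass 70% of its speed; a pose out of reach is approached as far as the arm can. A call with a gripper value outside its range is refused whole. OPENING is the closure, from 0 (fully open) to 1 (shut), set as the call begins (- or left out, the last holds). The fingers move at their own pace and stop on an object; FORCE is the grip in N (left out, the last holds). Time passes only in rows, so rows that do not move let the fingers close. It gives the time, the measured TCP pose, the force and the opening at its end, in the units of the state.
- get_obs(): the state, without advancing time (a new reading comes with each control period).
- capture(name): name is "side" or "top"; returns (picture, depth): 480x640x3 uint8, blue, green, red; 480x640 float32, m along the optical axis (not along the pixel's ray), 0 where there is no reading.
- camera_params(name): a dict with "intrinsics" (3x3 intrinsics, pixels), "R" (3x3) and "t" (3): a world point X has camera coordinates R X + t. Camera axes: x right, y down, z forward; pixel columns grow to the right and rows downward; lengths in m; the calibration is good to about 2 mm. A picture is of the moment at which its call begins. camera_params takes no time and is no camera call.
- job_done(): hands the job in, once; it reports no verdict.
The state is a dict: "time_s": time; "joint_positions": joint angles; "joint_velocities": joint speeds; "joint_efforts": joint torques, N m; "ee_pos": TCP position; "orientation": TCP orientation; "ft_force": force on the tool from outside, world axes, zero at the start; "ft_torque": the same for the moment, N m; "width": opening from 0.0 (shut) to 1.0 (fully open).
Only numpy, scipy, OpenCV 4.12 (cv2) and the standard library are available. Lean on these libraries where they do the work, as an engineer would, in place of code of your own. Each camera call takes 0.05 s, during which the arm holds its last target.

## Task

Get the shoe-repair bench scale ready for mixing glue: while its pan is still empty, switch it on by pressing the round key fully down and letting it spring back. Then take only the top cup off the nested stack, leaving the cups under it in place, stand it upright on the pan and let go of it, and only then press the long bar key fully down and let it spring back, to zero out the cup. Do not press the square key, do not press the round key again with the cup on the pan, and leave everything else on the bench where it stands.

Things in the scene. Friction and masses are not known exactly. Their poses are not given: they have to be found in the camera images.
- pan (a point): Centre of the top face of the bench scale's flat steel pan: 190 x 190 mm, 55 mm above the bench. The scale's x axis points from its key panel to the pan: the row of keys lies 149 mm from this point towards the scale's -x (the robot's side), the pan's near edge 95 mm. The scale may stand left or right and be turned up to 0.35 rad.
- round_key_top (a point): Centre of the top face of the round black key, 40 mm across: on/off. Unpressed it is 63 mm above the bench, 14 mm proud of its bezel; it moves straight down (its axes are the scale's axes, z up) and the point moves with it.
- round_key (a joint): Travel of the round key: 0 released, 0.008 m fully down. Its spring pushes back with 1.5 N at the start and 5 N at the bottom.
- bar_key_top (a point): Centre of the top face of the long black bar key, 54 mm along the scale's y and 30 mm along its x: zero (tare). Unpressed it is 63 mm above the bench, 14 mm proud of its bezel; it moves straight down (its axes are the scale's axes, z up) and the point moves with it.
- bar_key (a joint): Travel of the bar key: 0 released, 0.008 m fully down. Its spring pushes back with 1.5 N at the start and 5 N at the bottom.
- square_key_top (a point): Centre of the top face of the small square black key, 28 x 28 mm: not to be pressed. Unpressed it is 63 mm above the bench, 14 mm proud of its bezel; it moves straight down (its axes are the scale's axes, z up) and the point moves with it.
- square_key (a joint): Travel of the square key: 0 released, 0.008 m fully down. Its spring pushes back with 1.5 N at the start and 5 N at the bottom.
- cup_top_center (a point): Centre (half-way up, on the axis) of the top cup. Rigid white plastic, 92 mm tall, 35 g, open upwards (z): the upper 22 mm is a straight collar 65 mm across, below it tapers to 36 mm at the foot; wall 2 mm. Its rim is 46 mm above this point. In the stack only the collar stands out: fingers reaching lower grip the next cup too. It must rise 68 mm to come clear of the next cup.
- cup_mid_center (a point): Centre of the second cup (same shape), 24 mm lower in the stack; it must stay where it is.
- cup_low_center (a point): Centre of the lowest cup (same shape), 24 mm lower again, standing on a fixed wooden board 120 x 280 x 10 mm; the whole stack is 150 mm high above the bench.
- bottle_a_center (a point): Centre (75 mm above its foot) of one of two white bottles, 60 mm across, 150 mm tall, on the same board, one on each side of the cup stack, about 88 mm from it centre to centre: too close for an open finger between bottle and cup, so grip the cup across the line of the two bottles. Bystander.
- bottle_b_center (a point): Centre (75 mm above its foot) of one of two white bottles, 60 mm across, 150 mm tall, on the same board, one on each side of the cup stack, about 88 mm from it centre to centre: too close for an open finger between bottle and cup, so grip the cup across the line of the two bottles. Bystander.
- jerrycan: Bystander: white jerrycan, 75 (x) x 130 (y) mm, 207 mm tall. Origin at the centre of its underside.
- tin: Bystander: flat round metal tin, 79 mm across, 32 mm tall, between the scale and the cup stack. Origin at the centre of its underside.
- brush: Bystander: wooden shoe brush lying bristles up between the scale and the cup stack, 50 (x) x 160 (y) x 42 mm. Origin at the centre of its underside.
- scale: The fixed bench scale, a low grey box 300 (x) x 230 (y) mm with the panel of keys at its -x end and the steel pan behind. The three keys stand in a row on the panel (its top 45 mm above the bench), 70 mm apart along the scale's y, in any order. Origin at the centre of its underside; same axes as pan.
- cup_top: The same top cup; origin at the centre of its foot.

How it is judged:
By the outcome, as a careful person would: the job done as asked, in the order asked, and still so for the second after the job is handed in, with the robot touching nothing.
It also fails if it takes over 62 s, if anything falls off the work surface, if the arm or the gripper's body presses on something with over 40 N, if the wrist force passes 120 N, or if a joint passes its speed limit or range.

## Working session

There is one attempt and no reset: what is moved stays moved. The work goes in short steps, Python scripts to look and compute and a shell command to move; the robot and the scene stay as the last step left them, time stands still between calls to the robot, and variables do not carry over. Pictures are saved under pics/ and viewed, and the job is handed in when it is done.

```bash
mkdir -p pics
python3 - <<'E'
from station import *
import cv2,numpy as np
o=get_obs(); print({k:np.round(v,3) for k,v in o.items()})
for n in("side","top"):
    p,d=capture(n); cv2.imwrite(f"pics/{n}0.png",p); np.save(f"pics/{n}0.npy",d)
    c=camera_params(n); print(n,np.round(c["intrinsics"],1).tolist(),np.round(c["R"],3).tolist(),np.round(c["t"],3), "pos",np.round(-c["R"].T@c["t"],3))
E
```

```text
{'time_s': np.float64(0.0), 'joint_positions': array([-1.211,  0.312,  0.014,  1.513, -0.004,  1.319, -0.027]), 'joint_velocities': array([ 0.   , -0.001,  0.001, -0.   , -0.001,  0.001,  0.001]), 'joint_efforts': array([ 0.000e+00, -3.799e+01,  1.460e-01, -2.306e+01,  1.200e-02,
        1.400e-02,  0.000e+00]), 'ee_pos': array([0.215, 0.506, 0.23 ]), 'orientation': array([ 2.619,  1.733, -0.003]), 'ft_force': array([-0.122,  0.192,  0.048]), 'ft_torque': array([ 0.018, -0.035,  0.063]), 'width': np.float64(1.0)}
side [[444.5, 0.0, 319.5], [0.0, 444.5, 230.2], [0.0, 0.0, 1.0]] [[-0.998, -0.059, 0.02], [-0.053, 0.629, -0.776], [0.033, -0.775, -0.631]] [0.573 0.086 0.904] pos [0.547 0.681 0.625]
top [[567.8, 0.0, 313.2], [0.0, 567.8, 235.7], [0.0, 0.0, 1.0]] [[0.003, -1.0, 0.013], [-0.999, -0.004, -0.049], [0.049, -0.012, -0.999]] [-0.026  0.578  1.324] pos [ 0.513 -0.008  1.351]
```

View pics/side0.png

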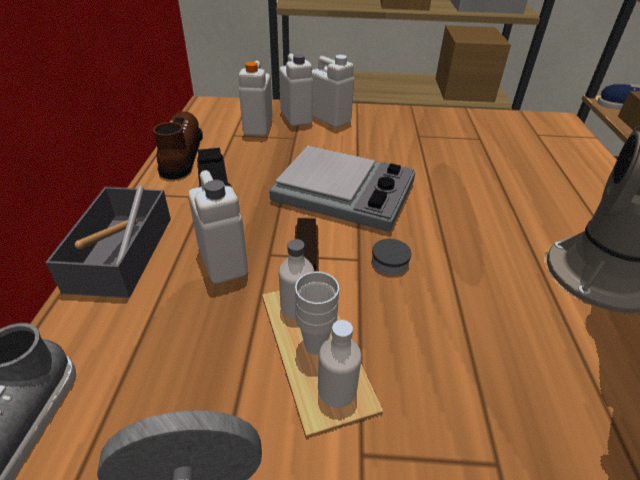

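View pics/top0.png

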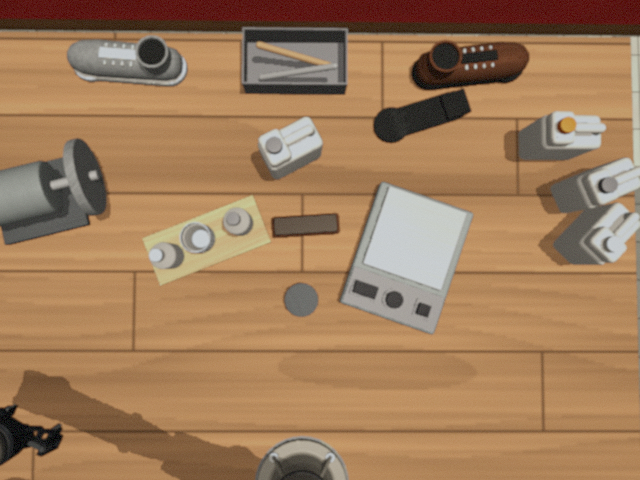

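The top view shows the scale at (408,258): bar key (365,289), round key (394,299), square key (423,310). The cup stack is at (197,238), the bottles at (164,255) and (237,221), the tin at (301,299) and the gripper at lower left (25,440).

```bash
cat > h.py <<'E'
from station import *
import cv2,numpy as np
from scipy.spatial.transform import Rotation as Rn
def ray(n,px,z):
    c=camera_params(n);K,R,t=c["intrinsics"],c["R"],c["t"]
    o=-R.T@t; d=R.T@np.linalg.inv(K)@np.array([px[0],px[1],1.]); return o+d*(z-o[2])/d[2]
def proj(n,X):
    c=camera_params(n);x=c["intrinsics"]@(c["R"]@np.array(X)+c["t"]);return x[:2]/x[2]
def togo(tgt,xdir=None):
    """tool axes, shift to target in tool axes, twist to bring x to heading xdir"""
    o=get_obs();R=Rn.from_rotvec(o["orientation"]).as_matrix()
    d=R.T@(np.array(tgt)-o["ee_pos"])
    print("t",round(o["time_s"],2),"ee",np.round(o["ee_pos"],4),"xaxis heading",round(np.arctan2(R[1,0],R[0,0]),3),"zaxis",np.round(R[:,2],3),"shift tool",np.round(d,4))
E
python3 - <<'E'
from h import *
p=cv2.imread("pics/top0.png");d=np.load("pics/top0.npy")
g=cv2.cvtColor(p,cv2.COLOR_BGR2GRAY)
m=(g<70).astype(np.uint8)
n,l,s,c=cv2.connectedComponentsWithStats(m[270:330,345:440])
for i in range(1,n):
    if s[i,4]>60:
        q=c[i]+[345,270]; print("key",q,s[i],np.round(ray("top",q,.063),4), "depth",d[int(q[1]),int(q[0])])
m=((g>195)).astype(np.uint8)
hsv=cv2.cvtColor(p,cv2.COLOR_BGR2HSV)
m=((hsv[...,1]<40)&(g>150)).astype(np.uint8)
w=np.zeros_like(m);w[180:295,355:475]=m[180:295,355:475]
cs,_=cv2.findContours(w,cv2.RETR_EXTERNAL,cv2.CHAIN_APPROX_NONE);k=max(cs,key=cv2.contourArea)
r=cv2.minAreaRect(k);b=cv2.boxPoints(r);print("pan",r,[np.round(ray("top",x,.055),4).tolist() for x in b],np.round(ray("top",r[0],.055),4))
cv2.imwrite("pics/crop.png",cv2.resize(p[190:290,135:275],None,fx=5,fy=5,interpolation=cv2.INTER_NEAREST))
s=cv2.imread("pics/side0.png");cv2.imwrite("pics/crops.png",cv2.resize(s[230:420,250:400],None,fx=3,fy=3))
E
```

```text
key [364.50344828 289.55172414] [  8  11  24  17 145] [ 0.4538 -0.1402  0.063 ] depth 1.288338
key [393.46969697 299.71969697] [ 41  22  16  15 132] [ 0.4311 -0.2058  0.063 ] depth 1.2864624
key [422.3592233  309.75728155] [ 71  34  13  12 103] [ 0.4087 -0.2712  0.063 ] depth 1.2872881
pan ((410.0740966796875, 248.59112548828125), (96.33444213867188, 107.33981323242188), 18.886085510253906) [[0.4665, -0.1014, 0.055], [0.6995, -0.1812, 0.055], [0.6286, -0.3908, 0.055], [0.3963, -0.3091, 0.055]] [ 0.5472 -0.2455  0.055 ]
```

View pics/crop.png

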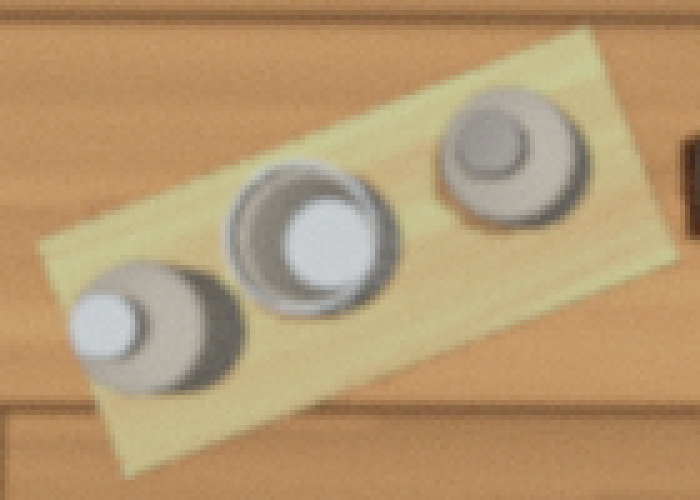

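View pics/crops.png

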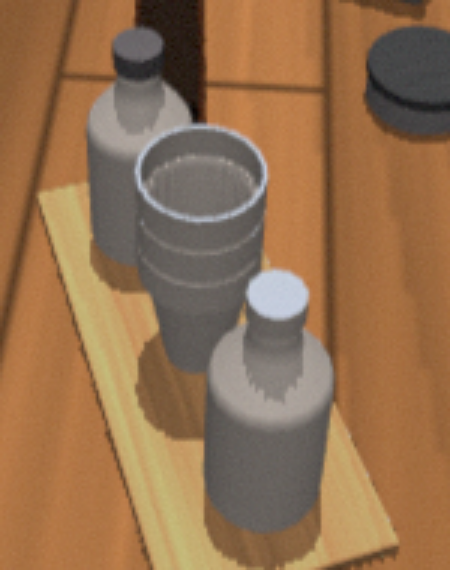

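The crops show the cup rim centred at about (194.9,237.2) in the top image and (317,287.7) in the side image. I'll triangulate and cross-check these.

Run:
```python
from h import *
print("rim top",ray("top",(194.9,237.2),.15),"side",ray("side",(316.9,287.4),.15))
# rim from depth: pixels z in .14-.155
for n in("top","side"):
    d=np.load(f"pics/{n}0.npy");c=camera_params(n);v,u=np.mgrid[:480,:640]
    P=np.linalg.inv(c["intrinsics"])@np.stack([u.ravel(),v.ravel(),np.ones(u.size)])*d.ravel()
    W=(c["R"].T@(P-c["t"][:,None])).T
    def near(x,y,r,z0,z1): return W[(np.hypot(W[:,0]-x,W[:,1]-y)<r)&(W[:,2]>z0)&(W[:,2]<z1)&(d.ravel()>0)]
    q=near(.565,.25,.05,.135,.17);print(n,"rim",len(q),cv2.minEnclosingCircle(q[:,:2].astype(np.float32)),np.percentile(q[:,2],[5,50,95]))
    for nm,(x,y) in dict(bar=(.4538,-.1402),rnd=(.4311,-.2058),sq=(.4087,-.2712)).items():
        q=near(x,y,.035,.057,.08); 
        if len(q): print(n,nm,len(q),cv2.minEnclosingCircle(q[:,:2].astype(np.float32)),q.mean(0))
    q=near(.572,-.254,.15,.053,.057);print(n,"panpts",len(q),cv2.minAreaRect(q[:,:2].astype(np.float32)*1000),q.mean(0))
    for nm,px in (("a",(158,255)),("b",(236,222))):
        X=ray("top",px,.11); q=near(X[0],X[1],.045,.05,.16);print(n,nm,X,len(q),cv2.minEnclosingCircle(q[:,:2].astype(np.float32)) if len(q) else "")
# side-view keys by darkness
s=cv2.cvtColor(cv2.imread("pics/side0.png"),cv2.COLOR_BGR2GRAY)
for nm,X in dict(bar=(.4538,-.1402,.063),rnd=(.4311,-.2058,.063),sq=(.4087,-.2712,.063)).items(): print(nm,"proj side",proj("side",X))
print("top cup px",proj("top",(.572,-.254,.055)))
cs=cv2.imread("pics/side0.png")[140:230,260:430];cv2.imwrite("pics/crops2.png",cv2.resize(cs,None,fx=4,fy=4))
```

```text
rim top [0.56694421 0.22730692 0.15      ] side [0.56753236 0.22965384 0.15      ]
top rim 133 ((0.5680047273635864, 0.2280087172985077), 0.032871440052986145) [0.13686528 0.1481416  0.15305034]
top bar 308 ((0.45501893758773804, -0.1425827294588089), 0.029872633516788483) [ 0.45515675 -0.14233198  0.06272987]
top rnd 240 ((0.4313700795173645, -0.20869994163513184), 0.02027255669236183) [ 0.43231245 -0.20857381  0.06251608]
top sq 158 ((0.40897175669670105, -0.27448341250419617), 0.018779046833515167) [ 0.409632   -0.27425621  0.06267476]
top panpts 3752 ((551.2116088867188, -249.68911743164062), (189.434326171875, 235.1688232421875), 71.07042694091797) [ 0.57117772 -0.25556773  0.05493743]
top a [0.52963658 0.31473123 0.11      ] 631 ((0.5301072001457214, 0.30638039112091064), 0.030380653217434883)
top b [0.60239924 0.14592149 0.11      ] 552 ((0.6071120500564575, 0.14563171565532684), 0.02977185882627964)
side rim 517 ((0.567611575126648, 0.22893625497817993), 0.03310353681445122) [0.13597653 0.14406669 0.14970939]
side bar 205 ((0.4554975628852844, -0.1414874941110611), 0.03025352582335472) [ 0.45498383 -0.13808688  0.06150863]
side rnd 145 ((0.4314687252044678, -0.20628483593463898), 0.021588176488876343) [ 0.43192429 -0.20462218  0.06147716]
side sq 83 ((0.40967828035354614, -0.2735791504383087), 0.0182126946747303) [ 0.40917027 -0.27013059  0.06133775]
side panpts 2662 ((546.6367797851562, -245.0019073486328), (191.379638671875, 244.07554626464844), 70.6639404296875) [ 0.57182529 -0.24780182  0.05437949]
side a [0.52963658 0.31473123 0.11      ] 2341 ((0.5298705697059631, 0.3090422451496124), 0.030004369094967842)
side b [0.60239924 0.14592149 0.11      ] 1217 ((0.6072648763656616, 0.14872416853904724), 0.02971111424267292)
bar proj side [377.79136225 196.28313845]
rnd proj side [386.31984512 180.7728806 ]
sq proj side [393.94585883 166.72734326]
top cup px [413.74251248 237.76177403]
```

View pics/crops2.png

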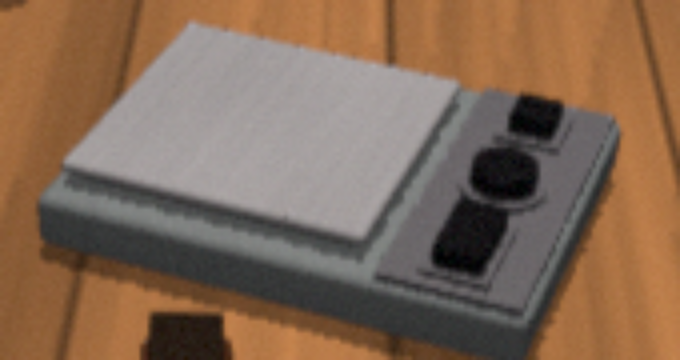

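Side and top agree to about 2 mm: round key (0.4315,-0.2075), bar key (0.455,-0.142), pan (0.572,-0.257), cup (0.568,0.2285). The line of the bottles heads at -1.123, so I'll grip at heading 0.448. First the round key, with the gripper shut.

```bash
python3 -m handwheel '[{"travel":[-0.012,0.015,0],"twist":0},{"travel":[-0.0235,0.031,0],"twist":0},{"travel":[-0.0235,0.031,0],"twist":0},{"travel":[-0.0235,0.031,0],"twist":0},{"travel":[-0.0235,0.031,0],"twist":0},{"travel":[-0.0235,0.031,0],"twist":0},{"travel":[-0.0235,0.031,0],"twist":0},{"travel":[-0.0235,0.031,0],"twist":0},{"travel":[-0.0235,0.031,0],"twist":0},{"travel":[-0.0235,0.031,0],"twist":0},{"travel":[-0.0235,0.031,0],"twist":0},{"travel":[-0.0235,0.031,0],"twist":0}]' 1 40
python3 -c "
from h import *
togo((.4315,-.2075,.09))"
```

```text
time_s: 1.1
ee_pos: [0.4371, 0.1162, 0.2311]
orientation: [-2.619, -1.734, 0.0]
ft_force: [0.1, 1.1, 0.6]
width: 0.001
t 1.1 ee [0.4371 0.1162 0.2311] xaxis heading 1.169 zaxis [-0.  0. -1.] shift tool [-0.3002  0.1214  0.141 ]
```

```bash
python3 -m handwheel '[{"travel":[-0.03,0.0121,0],"twist":0},{"travel":[-0.03,0.0121,0],"twist":0},{"travel":[-0.03,0.0121,0],"twist":0},{"travel":[-0.03,0.0121,0],"twist":0},{"travel":[-0.03,0.0121,0],"twist":0},{"travel":[-0.03,0.0121,0],"twist":0},{"travel":[-0.03,0.0121,0.02],"twist":0},{"travel":[-0.03,0.0121,0.02],"twist":0},{"travel":[-0.03,0.0121,0.02],"twist":0},{"travel":[-0.03,0.0121,0.02],"twist":0},{"travel":[0,0,0.02],"twist":0},{"travel":[0,0,0.02],"twist":0}]'
python3 -c "
from h import *
p,_=capture('side');cv2.imwrite('pics/s1.png',cv2.resize(p[80:260,240:480],None,fx=3,fy=3))
togo((.4315,-.2075,.07))"
```

```text
time_s: 2.1
ee_pos: [0.4299, -0.2083, 0.1103]
orientation: [2.624, 1.725, -0.002]
ft_force: [0.9, 0.9, -0.4]
width: 0.001
t 2.15 ee [ 0.4273 -0.2051  0.1064] xaxis heading 1.166 zaxis [-0.008  0.002 -1.   ] shift tool [-0.0005  0.0051  0.0364]
```

View pics/s1.png

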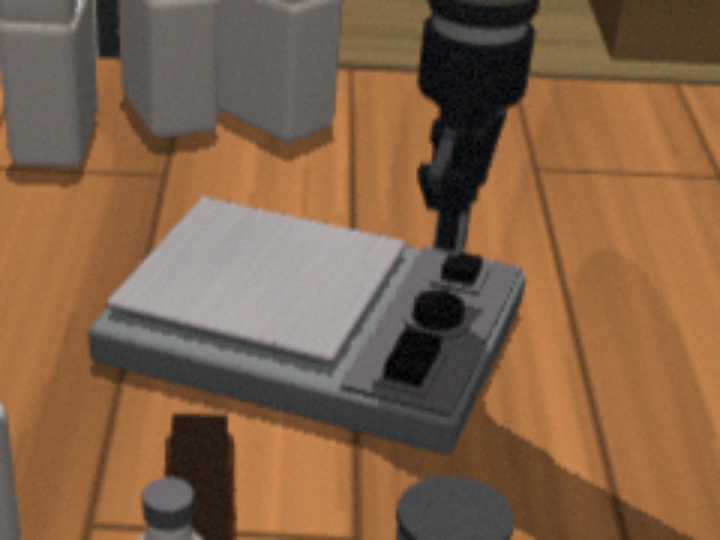

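The fingertip shows at about (391,163), above the round key at (386,183). I'll let it settle and approach.

```bash
python3 -m handwheel '[{"travel":[0,0,0.01],"twist":0},{"travel":[0,0.003,0.01],"twist":0},{"travel":[0,0,0.01],"twist":0},{"travel":[0,0,0],"twist":0},{"travel":[0,0,0],"twist":0}]'
python3 -c "
from h import *
togo((.4315,-.2075,.055)); print(proj('side',get_obs()['ee_pos']))
p,_=capture('side');cv2.imwrite('pics/s2.png',cv2.resize(p[80:260,240:480],None,fx=3,fy=3))"
```

```text
time_s: 2.57
ee_pos: [0.4338, -0.2061, 0.0811]
orientation: [-2.619, -1.734, 0.0]
ft_force: [-0.6, -0.5, -0.7]
width: 0.002
t 2.57 ee [ 0.4338 -0.2061  0.0811] xaxis heading 1.17 zaxis [-0.001  0.    -1.   ] shift tool [-0.0022 -0.0016  0.0261]
[386.03753722 173.99823998]
```

View pics/s2.png

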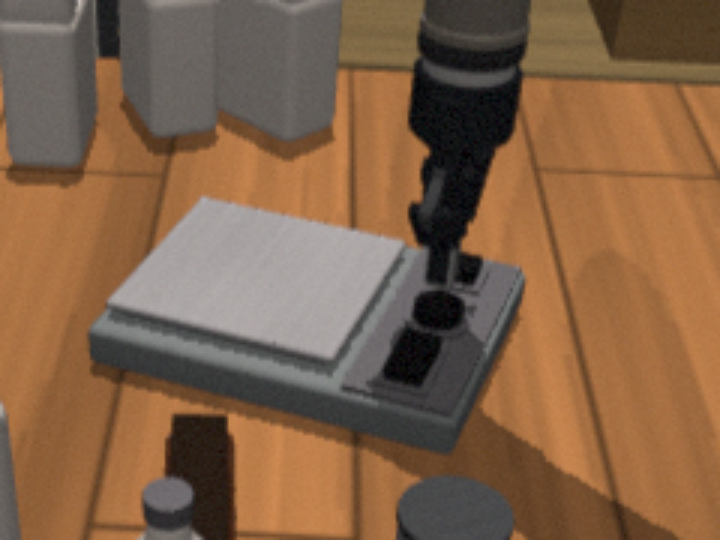

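The tip is at about (387,174), right over the round key. I'll press in small steps, aiming for TCP z of about 0.054.

```bash
python3 -m handwheel '[{"travel":[-0.001,-0.001,0.006],"twist":0},{"travel":[-0.001,0,0.006],"twist":0},{"travel":[0,0,0.005],"twist":0},{"travel":[0,0,0.004],"twist":0},{"travel":[0,0,0.004],"twist":0},{"travel":[0,0,0],"twist":0},{"travel":[0,0,0],"twist":0},{"travel":[0,0,0],"twist":0}]'
```

```text
time_s: 3.28
ee_pos: [0.4319, -0.2081, 0.0565]
orientation: [-2.62, -1.733, 0.0]
ft_force: [-1.4, 1.0, 4.4]
width: 0.001
```

```bash
python3 -m handwheel '[{"travel":[0,0,0.002],"twist":0},{"travel":[0,0,0.001],"twist":0},{"travel":[0,0,0],"twist":0},{"travel":[0,0,0],"twist":0},{"travel":[0,0,0],"twist":0}]'
```

```text
time_s: 3.7
ee_pos: [0.432, -0.2081, 0.0549]
orientation: [-2.62, -1.733, -0.001]
ft_force: [-5.7, 1.3, 14.9]
width: 0.005
```

14.9 N is well above the 5 N spring, so the key is bottomed. Releasing it, lifting and opening.

```bash
python3 -m handwheel '[{"travel":[0,0,-0.004],"twist":0},{"travel":[0,0,-0.008],"twist":0},{"travel":[0,0,-0.02],"twist":0},{"travel":[0,0,-0.03],"twist":0},{"travel":[0,0,-0.035],"twist":0},{"travel":[0,0,-0.035],"twist":0.12},{"travel":[0,0,-0.035],"twist":0.12},{"travel":[0,0,-0.02],"twist":0.12},{"travel":[0,0,0],"twist":0.12},{"travel":[0,0,0],"twist":0.12},{"travel":[0,0,0],"twist":0.12},{"travel":[0,0,0],"twist":0}]' 
python3 -c "
from h import *
togo((.5678,.2285,.235))"
```

```text
time_s: 4.7
ee_pos: [0.4322, -0.2076, 0.2403]
orientation: [-3.063, -0.697, -0.001]
ft_force: [-0.5, 0.1, 0.2]
width: 0.002
t 4.7 ee [ 0.4322 -0.2076  0.2403] xaxis heading 0.448 zaxis [ 0.  0. -1.] shift tool [ 0.311  -0.3345  0.0054]
```

```bash
python3 -m handwheel '[{"travel":[0.0259,-0.0279,0],"twist":0},{"travel":[0.0259,-0.0279,0],"twist":0},{"travel":[0.0259,-0.0279,0],"twist":0},{"travel":[0.0259,-0.0279,0],"twist":0},{"travel":[0.0259,-0.0279,0],"twist":0},{"travel":[0.0259,-0.0279,0],"twist":0},{"travel":[0.0259,-0.0279,0],"twist":0},{"travel":[0.0259,-0.0279,0],"twist":0},{"travel":[0.0259,-0.0279,0],"twist":0},{"travel":[0.0259,-0.0279,0],"twist":0},{"travel":[0.0259,-0.0279,0],"twist":0},{"travel":[0.0259,-0.0279,0],"twist":0}]' 0 20
python3 -m handwheel '[{"travel":[0,0,0],"twist":0},{"travel":[0,0,0],"twist":0},{"travel":[0,0,0],"twist":0},{"travel":[0,0,0],"twist":0}]'
python3 -c "
from h import *
p,_=capture('side');cv2.imwrite('pics/s3.png',cv2.resize(p[80:430,200:460],None,fx=1.7,fy=1.7))
p,_=capture('top');cv2.imwrite('pics/t3.png',cv2.resize(p[160:320,100:300],None,fx=3,fy=3))
togo((.5678,.2285,.124))"
```

```text
time_s: 5.7
ee_pos: [0.5668, 0.2307, 0.2399]
orientation: [-3.061, -0.705, 0.001]
ft_force: [0.8, 0.9, 1.2]
width: 1.003
time_s: 6.03
ee_pos: [0.5669, 0.2266, 0.2403]
orientation: [3.062, 0.697, -0.0]
ft_force: [0.1, 0.1, -0.2]
width: 1.004
t 6.13 ee [0.5669 0.2266 0.2407] xaxis heading 0.447 zaxis [ 0. -0. -1.] shift tool [ 0.0016 -0.0014  0.1167]
```

View pics/s3.png

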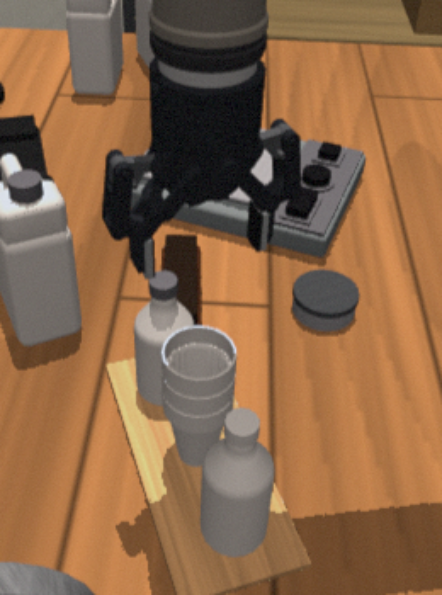

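View pics/t3.png

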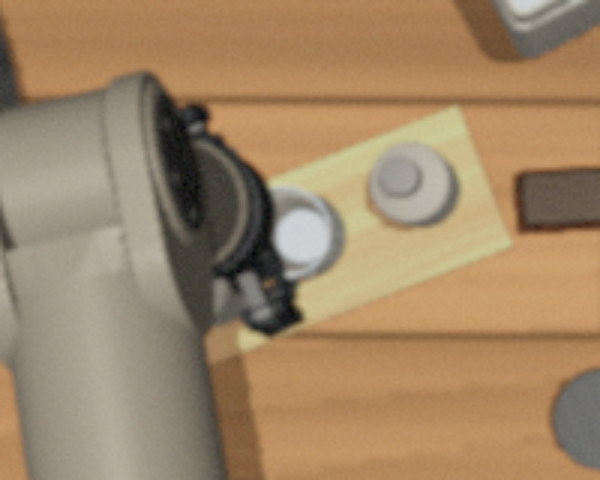

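The side view shows the open fingertips at (286,238) and (352,224), straddling the stack. Correcting and descending to just above the rim.

```bash
python3 -m handwheel '[{"travel":[0.0016,-0.0014,0.01],"twist":0},{"travel":[0,0,0.02],"twist":0},{"travel":[0,0,0.02],"twist":0},{"travel":[0,0,0.02],"twist":0},{"travel":[0,0,0.01],"twist":0},{"travel":[0,0,0],"twist":0},{"travel":[0,0,0],"twist":0},{"travel":[0,0,0],"twist":0}]'
python3 -c "
from h import *
e=get_obs()['ee_pos']
for z in (0,.013): print(proj('side',e+[0,0,z]))
for z in (0,.013):
  for s in(1,-1): print(z,s,proj('side',e+np.array([s*.0425*np.cos(.448),s*.0425*np.sin(.448),z])))
p,_=capture('side');cv2.imwrite('pics/s4.png',cv2.resize(p[200:400,240:400],None,fx=3,fy=3))
togo((.5678,.2285,.124))"
```

```text
time_s: 6.8
ee_pos: [0.5685, 0.2305, 0.1616]
orientation: [-3.062, -0.699, -0.004]
ft_force: [1.0, -0.7, 0.6]
width: 0.995
[316.33432067 282.22217218]
[316.47714026 275.82631625]
0 1 [288.5068073  290.05201049]
0 -1 [343.05653365 274.70333267]
0.013 1 [288.28535835 283.62547063]
0.013 -1 [343.53496912 268.34086588]
t 6.85 ee [0.5687 0.2306 0.1619] xaxis heading 0.449 zaxis [ 0.003  0.001 -1.   ] shift tool [-0.0018  0.0015  0.0379]
```

View pics/s4.png

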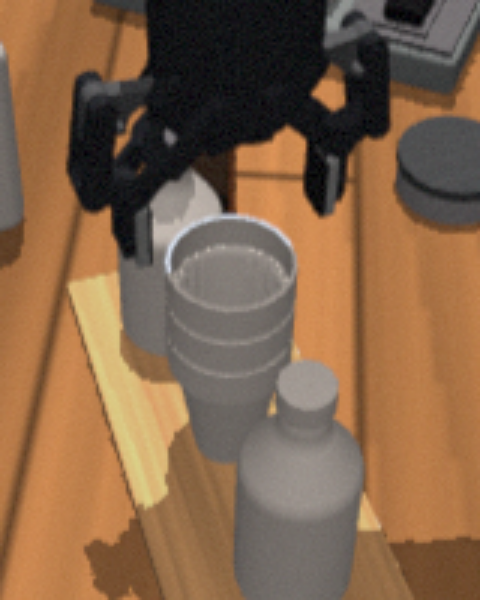

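Tips at (289,287) and (348,271) match a tip about 13 mm behind the TCP. Going to TCP z≈0.126, so that the closed tips sit about 0.132, on the collar only.

```bash
python3 -m handwheel '[{"travel":[0,0,0.01],"twist":0},{"travel":[0,0,0.01],"twist":0},{"travel":[0,0,0.01],"twist":0},{"travel":[0,0,0.004],"twist":0},{"travel":[0,0,0],"twist":0},{"travel":[0,0,0],"twist":0},{"travel":[0,0,0],"twist":0}]'
python3 -c "
from h import *
togo((.5678,.2285,.126))"
```

```text
time_s: 7.43
ee_pos: [0.5679, 0.2305, 0.1265]
orientation: [3.063, 0.699, 0.001]
ft_force: [0.1, 0.3, 0.8]
width: 1.001
t 7.43 ee [0.5679 0.2305 0.1265] xaxis heading 0.449 zaxis [ 0.001  0.    -1.   ] shift tool [-0.0009  0.0018  0.0005]
```

```bash
python3 -m handwheel '[{"travel":[-0.0008,0.0016,0],"twist":0},{"travel":[0,0,0],"twist":0},{"travel":[0,0,0],"twist":0},{"travel":[0,0,0],"twist":0}]'
python3 -m handwheel '[{"travel":[0,0,0],"twist":0},{"travel":[0,0,0],"twist":0},{"travel":[0,0,0],"twist":0},{"travel":[0,0,0],"twist":0},{"travel":[0,0,0],"twist":0},{"travel":[0,0,0],"twist":0}]' 1 20
python3 -c "
from h import *
p,_=capture('side');cv2.imwrite('pics/s5.png',cv2.resize(p[200:400,240:400],None,fx=3,fy=3))
togo((.5678,.2285,.126))"
```

```text
time_s: 7.77
ee_pos: [0.5677, 0.2287, 0.1266]
orientation: [-3.063, -0.699, -0.001]
ft_force: [0.5, -0.0, 0.6]
width: 1.0
time_s: 8.27
ee_pos: [0.5679, 0.2289, 0.1267]
orientation: [-3.063, -0.7, -0.002]
ft_force: [0.2, -1.6, 2.5]
width: 0.749
t 8.32 ee [0.5679 0.2289 0.1267] xaxis heading 0.449 zaxis [ 0.001  0.    -1.   ] shift tool [-0.0002  0.0003  0.0007]
```

View pics/s5.png

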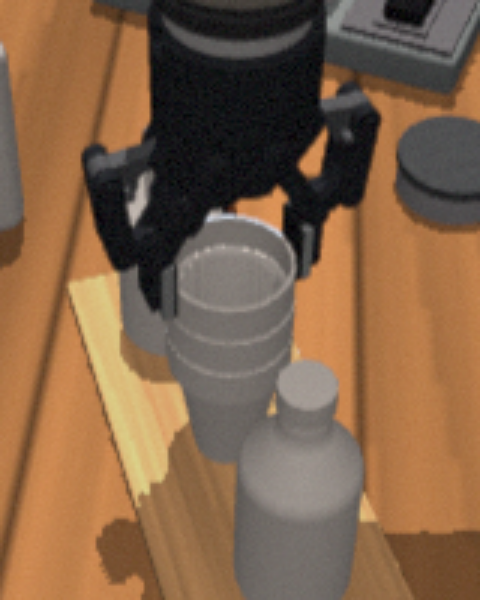

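```bash
python3 -c "
from h import *
p,_=capture('side')
q=cv2.resize(p[255:325,280:350],None,fx=8,fy=8,interpolation=cv2.INTER_CUBIC)
for s in(1,-1):
  for z in (.128,.133,.150):
    a=proj('side',np.array([.5678+s*.0325*.9,.2287+s*.0325*.434,z]));b=((a-[280,255]+.5)*8).astype(int);print(s,z,a)
    cv2.circle(q,b.tolist(),3,(0,0,255) if z==.128 else (0,255,0),-1)
cv2.imwrite('pics/s6.png',q)"
```

```text
1 0.128 [296.10267613 303.13533501]
1 0.133 [296.05825404 300.84318125]
1 0.15 [295.90395059 292.88121365]
-1 0.128 [336.33254747 291.32181412]
-1 0.133 [336.47826578 289.042289  ]
-1 0.15 [336.98410568 281.12924979]
```

View pics/s6.png

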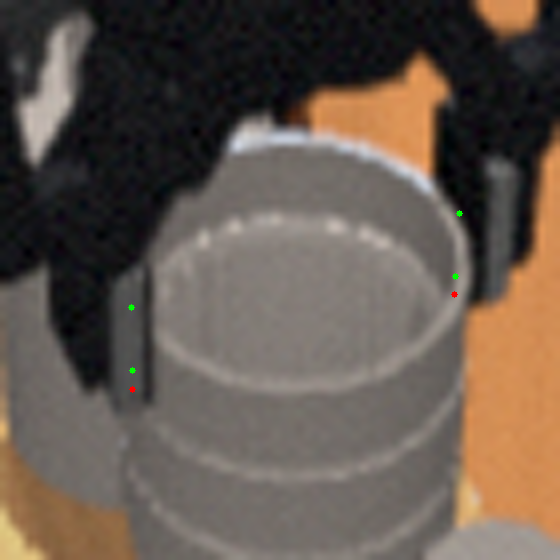

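The collar seam is near image y 408 (crop) and the pad's bottom at the contact line is about 20 px higher, so the tips are about 5 mm above the second cup. Lifting a little and looking.

```bash
python3 -m handwheel '[{"travel":[0,0,-0.003],"twist":0},{"travel":[0,0,-0.005],"twist":0},{"travel":[0,0,-0.005],"twist":0},{"travel":[0,0,-0.005],"twist":0},{"travel":[0,0,-0.006],"twist":0},{"travel":[0,0,-0.006],"twist":0},{"travel":[0,0,0],"twist":0},{"travel":[0,0,0],"twist":0}]'
python3 -c "
from h import *
p,_=capture('side');cv2.imwrite('pics/s7.png',cv2.resize(p[200:400,240:400],None,fx=3,fy=3))
togo((.5678,.2285,.126))"
```

```text
time_s: 9.03
ee_pos: [0.5679, 0.2288, 0.157]
orientation: [-3.062, -0.699, -0.002]
ft_force: [-0.2, 0.4, -0.8]
width: 0.744
t 9.08 ee [0.5675 0.2287 0.1564] xaxis heading 0.449 zaxis [ 0.  0. -1.] shift tool [0.0001 0.0003 0.0304]
```

View pics/s7.png

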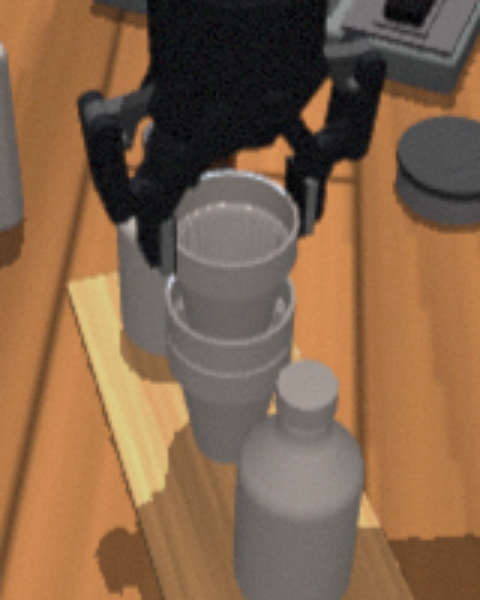

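Only the top cup has risen (its foot shows inside cup 2's rim at crop (230,300)), and cup 2 has not moved. Lifting on.

```bash
python3 -m handwheel '[{"travel":[0,0,-0.008],"twist":0},{"travel":[0,0,-0.01],"twist":0},{"travel":[0,0,-0.01],"twist":0},{"travel":[0,0,-0.012],"twist":0},{"travel":[0,0,-0.015],"twist":0},{"travel":[0,0,-0.015],"twist":0},{"travel":[0,0,-0.015],"twist":0},{"travel":[0,0,-0.012],"twist":0},{"travel":[0,0,-0.006],"twist":0},{"travel":[0,0,0],"twist":0}]'
python3 -c "
from h import *
p,_=capture('side');cv2.imwrite('pics/s8.png',p[100:400,200:460])
togo((.572,-.257,.26))"
```

```text
time_s: 9.92
ee_pos: [0.5688, 0.2289, 0.262]
orientation: [-3.062, -0.699, -0.007]
ft_force: [0.5, 0.8, 1.1]
width: 0.75
t 9.97 ee [0.5681 0.2287 0.2605] xaxis heading 0.449 zaxis [ 0.002  0.001 -1.   ] shift tool [-2.073e-01  4.393e-01  1.000e-04]
```

View pics/s8.png

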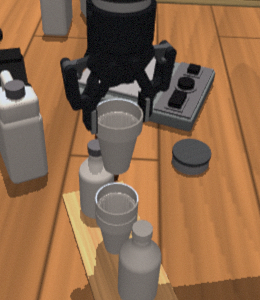

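The top cup hangs free at (119,130 crop) and two cups remain. Carrying it to the pan at moderate speed.

```bash
python3 -m handwheel '[{"travel":[-0.004,0.009,0],"twist":0},{"travel":[-0.009,0.019,0],"twist":0},{"travel":[-0.009,0.019,0],"twist":0},{"travel":[-0.009,0.019,0],"twist":0},{"travel":[-0.009,0.019,0],"twist":0},{"travel":[-0.009,0.019,0],"twist":0},{"travel":[-0.009,0.019,0],"twist":0},{"travel":[-0.009,0.019,0],"twist":0},{"travel":[-0.009,0.019,0],"twist":0},{"travel":[-0.009,0.019,0],"twist":0},{"travel":[-0.009,0.019,0],"twist":0},{"travel":[-0.009,0.019,0],"twist":0}]'
python3 -m handwheel '[{"travel":[-0.009,0.019,0],"twist":0},{"travel":[-0.009,0.019,0],"twist":0},{"travel":[-0.009,0.019,0],"twist":0},{"travel":[-0.009,0.019,0],"twist":0},{"travel":[-0.009,0.019,0],"twist":0},{"travel":[-0.009,0.019,0],"twist":0},{"travel":[-0.009,0.019,0],"twist":0},{"travel":[-0.009,0.019,0],"twist":0},{"travel":[-0.009,0.019,0],"twist":0},{"travel":[-0.009,0.019,0],"twist":0},{"travel":[-0.005,0.01,0],"twist":0},{"travel":[0,0,0],"twist":0}]'
python3 -m handwheel '[{"travel":[0,0,0],"twist":0},{"travel":[0,0,0],"twist":0}]'
python3 -c "
from h import *
togo((.572,-.257,.124))"
```

```text
time_s: 10.97
ee_pos: [0.5682, -0.0143, 0.2582]
orientation: [-3.063, -0.698, 0.004]
ft_force: [0.6, -0.4, -0.2]
width: 0.745
time_s: 11.97
ee_pos: [0.5683, -0.2382, 0.2584]
orientation: [3.064, 0.689, -0.005]
ft_force: [-1.0, -0.3, 0.3]
width: 0.743
time_s: 12.13
ee_pos: [0.5709, -0.2319, 0.2589]
orientation: [-3.06, -0.702, -0.0]
ft_force: [-0.5, 1.3, -0.4]
width: 0.745
t 12.13 ee [ 0.5709 -0.2319  0.2589] xaxis heading 0.451 zaxis [-0.     0.002 -1.   ] shift tool [-0.0101  0.0233  0.1348]
```

```bash
python3 -m handwheel '[{"travel":[-0.005,0.0115,0],"twist":0},{"travel":[-0.005,0.0115,0.01],"twist":0},{"travel":[0,0,0.018],"twist":0},{"travel":[0,0,0.02],"twist":0},{"travel":[0,0,0.02],"twist":0},{"travel":[0,0,0.02],"twist":0},{"travel":[0,0,0.018],"twist":0},{"travel":[0,0,0.01],"twist":0},{"travel":[0,0,0.005],"twist":0},{"travel":[0,0,0],"twist":0},{"travel":[0,0,0],"twist":0},{"travel":[0,0,0],"twist":0}]'
python3 -c "
from h import *
p,_=capture('side');cv2.imwrite('pics/s9.png',cv2.resize(p[60:260,240:440],None,fx=3,fy=3))
togo((.572,-.257,.1237))"
```

```text
time_s: 13.13
ee_pos: [0.5724, -0.2597, 0.1397]
orientation: [3.061, 0.699, 0.003]
ft_force: [0.3, -0.7, 0.5]
width: 0.745
t 13.18 ee [ 0.5724 -0.2596  0.1398] xaxis heading 0.449 zaxis [ 0.003 -0.001 -1.   ] shift tool [ 0.0007 -0.0025  0.016 ]
```

View pics/s9.png

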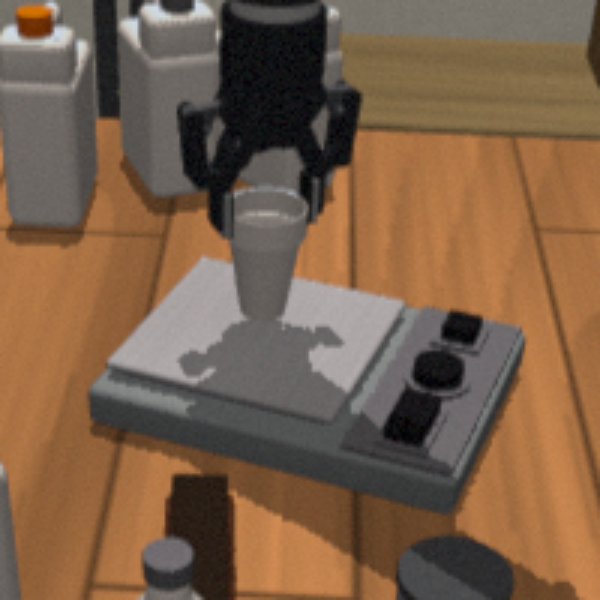

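The cup hangs upright over the pan's middle, its foot at about (263,318 crop), and the round key is back up. Lowering it onto the pan.

```bash
python3 -m handwheel '[{"travel":[0,-0.002,0.006],"twist":0},{"travel":[0,0,0.005],"twist":0},{"travel":[0,0,0.003],"twist":0},{"travel":[0,0,0.001],"twist":0},{"travel":[0,0,0],"twist":0},{"travel":[0,0,0],"twist":0},{"travel":[0,0,0],"twist":0}]'
```

```text
time_s: 13.77
ee_pos: [0.5709, -0.257, 0.1238]
orientation: [3.063, 0.7, 0.001]
ft_force: [-1.3, 0.4, 3.8]
width: 0.746
```

3.8 N: the cup is seated. Opening.

```bash
python3 -m handwheel '[{"travel":[0,0,0],"twist":0},{"travel":[0,0,0],"twist":0},{"travel":[0,0,0],"twist":0},{"travel":[0,0,0],"twist":0},{"travel":[0,0,0],"twist":0}]' 0
python3 -m handwheel '[{"travel":[0,0,-0.005],"twist":0},{"travel":[0,0,-0.01],"twist":0},{"travel":[0,0,-0.015],"twist":0},{"travel":[0,0,-0.02],"twist":0},{"travel":[0,0,-0.02],"twist":0},{"travel":[0,0,-0.02],"twist":0},{"travel":[0,0,-0.02],"twist":0},{"travel":[0,0,0],"twist":0},{"travel":[0,0,0],"twist":0}]'
python3 -c "
from h import *
p,_=capture('side');cv2.imwrite('pics/s10.png',cv2.resize(p[60:260,240:440],None,fx=3,fy=3))
togo((.4553,-.142,.234))"
```

```text
time_s: 14.18
ee_pos: [0.5706, -0.257, 0.123]
orientation: [-3.063, -0.699, 0.001]
ft_force: [-0.0, 0.5, -0.1]
width: 1.003
time_s: 14.93
ee_pos: [0.5715, -0.2579, 0.2356]
orientation: [3.06, 0.699, 0.005]
ft_force: [-1.1, 0.2, -0.4]
width: 1.003
t 14.98 ee [ 0.5709 -0.2572  0.234 ] xaxis heading 0.449 zaxis [ 0.001 -0.    -1.   ] shift tool [-0.0541 -0.154  -0.0002]
```

View pics/s10.png

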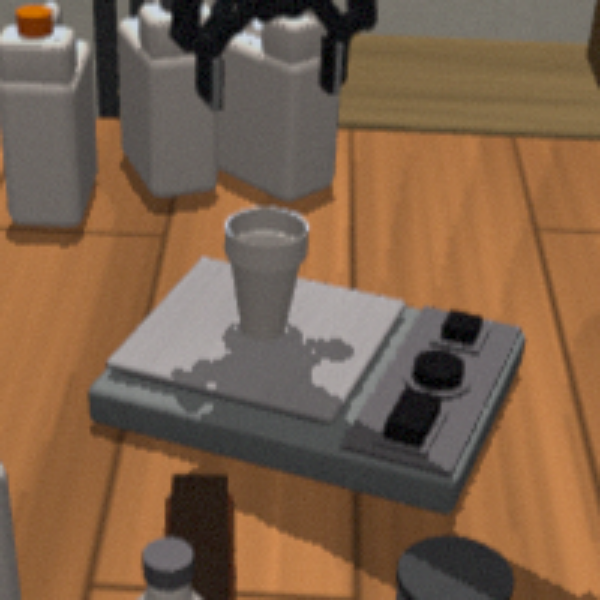

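The cup stands upright on the pan, rim at (267,225 crop). Moving to the bar key, gripper shut, turning along the bar.

```bash
python3 -m handwheel '[{"travel":[-0.0034,-0.0096,0],"twist":0},{"travel":[-0.0068,-0.0193,0],"twist":0},{"travel":[-0.0068,-0.0193,0],"twist":0},{"travel":[-0.0068,-0.0193,0],"twist":0},{"travel":[-0.0068,-0.0193,0],"twist":0},{"travel":[-0.0068,-0.0193,0],"twist":0},{"travel":[-0.0068,-0.0193,0],"twist":0},{"travel":[-0.0068,-0.0193,0],"twist":0},{"travel":[-0.0034,-0.0096,0],"twist":0},{"travel":[0,0,0],"twist":-0.12},{"travel":[0,0,0],"twist":-0.12},{"travel":[0,0,0],"twist":-0.12}]' 1 40
python3 -m handwheel '[{"travel":[0,0,0],"twist":-0.12},{"travel":[0,0,0],"twist":-0.12},{"travel":[0,0,0.02],"twist":-0.12},{"travel":[0,0,0.03],"twist":-0.05},{"travel":[0,0,0.03],"twist":0},{"travel":[0,0,0.03],"twist":0},{"travel":[0,0,0.025],"twist":0},{"travel":[0,0,0.01],"twist":0},{"travel":[0,0,0],"twist":0},{"travel":[0,0,0],"twist":0},{"travel":[0,0,0],"twist":0}]'
python3 -c "
from h import *
p,_=capture('side');cv2.imwrite('pics/s11.png',cv2.resize(p[60:260,240:440],None,fx=3,fy=3))
togo((.4553,-.142,.054))"
```

```text
time_s: 15.98
ee_pos: [0.4544, -0.1414, 0.2327]
orientation: [-2.884, -1.246, 0.001]
ft_force: [0.4, -0.4, 1.2]
width: 0.003
time_s: 16.9
ee_pos: [0.4562, -0.1423, 0.0897]
orientation: [2.574, 1.797, 0.003]
ft_force: [0.3, -0.4, -0.3]
width: 0.0
t 16.95 ee [ 0.4564 -0.1423  0.09  ] xaxis heading 1.219 zaxis [ 0.004 -0.001 -1.   ] shift tool [-0.0001 -0.0012  0.036 ]
```

View pics/s11.png

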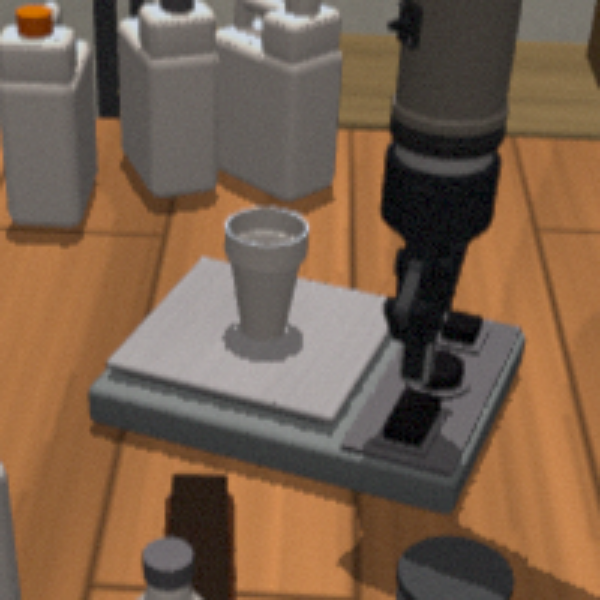

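The tip at (418,382 crop) is directly over the bar key at (413,418). Pressing.

```bash
python3 -m handwheel '[{"travel":[0,-0.001,0.01],"twist":0},{"travel":[0,0,0.008],"twist":0},{"travel":[0,0,0.006],"twist":0},{"travel":[0,0,0.005],"twist":0},{"travel":[0,0,0.004],"twist":0},{"travel":[0,0,0.003],"twist":0},{"travel":[0,0,0],"twist":0},{"travel":[0,0,0],"twist":0},{"travel":[0,0,0],"twist":0}]'
```

```text
time_s: 17.7
ee_pos: [0.4537, -0.1411, 0.0548]
orientation: [-2.574, -1.797, -0.002]
ft_force: [-7.6, 2.8, 24.1]
width: -0.001
```

24 N at z=0.0548: bottomed. Releasing.

```bash
python3 -m handwheel '[{"travel":[0,0,-0.004],"twist":0},{"travel":[0,0,-0.008],"twist":0},{"travel":[0,0,-0.02],"twist":0},{"travel":[0,0,-0.03],"twist":0},{"travel":[0,0,-0.035],"twist":0},{"travel":[0,0,-0.035],"twist":0},{"travel":[0,0,-0.035],"twist":0},{"travel":[0,0,-0.015],"twist":0},{"travel":[0,0,0],"twist":0},{"travel":[0,0,0],"twist":0},{"travel":[0,0,0],"twist":0}]'
python3 -c "
from h import *
p,d=capture('side');cv2.imwrite('pics/s12.png',p)
p,_=capture('top');cv2.imwrite('pics/t12.png',p)
c=camera_params('side');v,u=np.mgrid[:480,:640]
P=np.linalg.inv(c['intrinsics'])@np.stack([u.ravel(),v.ravel(),np.ones(u.size)])*d.ravel()
W=(c['R'].T@(P-c['t'][:,None])).T
for nm,(x,y) in dict(bar=(.4553,-.142),rnd=(.4315,-.2075),sq=(.409,-.274),cup=(.571,-.257)).items():
  q=W[(np.hypot(W[:,0]-x,W[:,1]-y)<(.012 if nm!='cup' else .036))&(W[:,2]<.16)];print(nm,len(q),np.percentile(q[:,2],[50,95,99]))
print(get_obs()['ft_force'])"
```

```text
time_s: 18.62
ee_pos: [0.4529, -0.141, 0.2329]
orientation: [-2.574, -1.798, 0.003]
ft_force: [-0.6, 0.6, -0.2]
width: 0.004
bar 55 [0.06202817 0.06315956 0.06332857]
rnd 45 [0.06204111 0.0632544  0.06373879]
sq 41 [0.06155615 0.06319105 0.06378087]
cup 1135 [0.11486462 0.14483642 0.14651369]
[0.32611564 0.26063505 0.18618305]
```

View pics/s12.png

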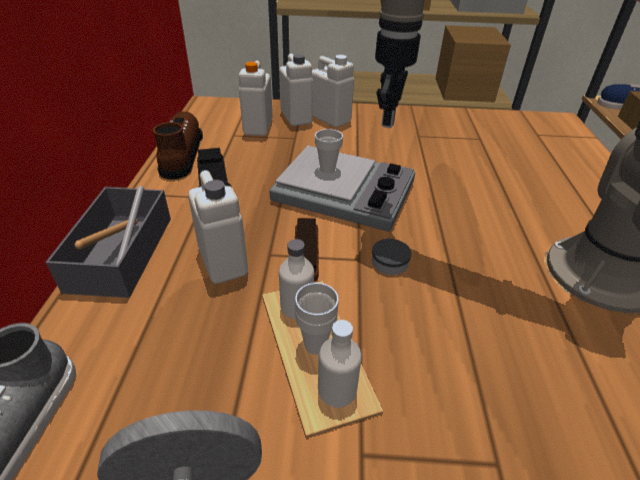

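View pics/t12.png

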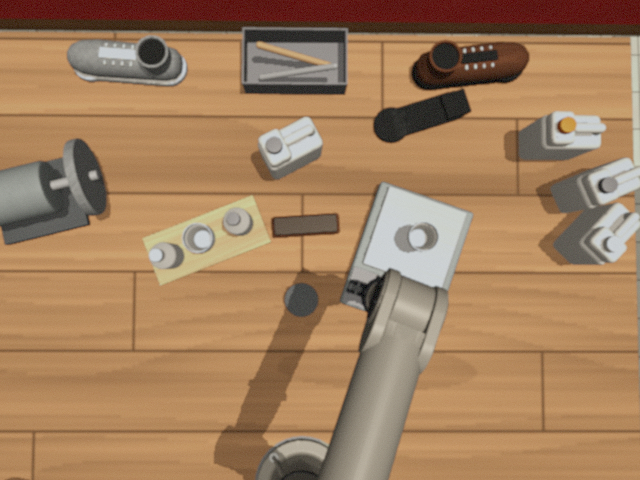

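The cup stands at the pan's centre (top (421,236), side (329,155)). Two cups remain in the stack, the bystanders are where they were, and all keys are up at 63 mm.

```bash
python3 -c "
from station import *
print(job_done())"
```

```text
the job is handed in; nothing more can be done
None
```

The bench scale is ready for mixing glue, and I handed the job in at about 19 s of the 62 s allowed.

1. **Switching on:** I pressed the round key with the pan empty. It bottomed at TCP z 0.0549 m with 14.9 N, well above its 5 N spring, and then sprang back.
2. **Moving the cup:** I gripped only the top cup by its collar, across the line of the bottles, and lifted it straight out. I set it upright at the middle of the pan and let go.
3. **Zeroing:** I then pressed the bar key fully down (0.0548 m, 24 N) and released it.

**Last checks:**
- All three keys measure about 63 mm above the bench, so they are unpressed.
- The cup rim measures about 147 mm above the bench, as expected for a cup standing on the pan.
- By eye, the two lower cups, the bottles, tin, brush and jerrycan had not moved in the images.
- The robot is clear of everything, with wrist force near zero.

No check failed. The two cameras disagreed by 2–3 mm on positions, which is close to their stated calibration error.

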